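Cover the label roll and hold the ice bin open

ROBOT

A 6-joint arm with a two-finger parallel gripper is mounted at the origin on a cart in front of the work surface, level with it; the furniture and walls round the work are solid. World frame = base frame: x ahead of the robot, y to its left, z up, the work surface at z = 0. Lengths are in mm, angles in rad, forces in N, time in s.
With the tool pointing down it reaches from about 400 to 925 mm from the base axis. Payload 12.5 kg.
Tool frame: the origin (TCP) lies on the mounting face of the last link; the fingertips stand 190 mm ahead of it and the grasp point (between the pads) lies 171 mm ahead of it; z points along the fingers, y is the line along which they close (so a half turn about z gives the same grasp; the last joint's range is limited). The gripper opens to 95 mm and grips with 3 to 60 N. Pads are 20 mm wide; open, the fingers measure 119 mm over their backs; the gripper's body (75 mm by 180 mm) begins 59 mm behind the grasp point.
Start: joints at [1.056, 0.491, 1.559, -0, 1.092, -0.106], TCP at [248.42, 573.509, 404.761] pointing down, gripper open.
Joint ranges: [-3.1, 3.1], [-0.84, 2.19], [0.05, 2.79], [-1.13, 4.28], [0.06, 2.93], [-2.69, 2.69]. Speed limits (rad/s): [2.22, 2.22, 2.79, 3.14, 3.14, 3.14].

INTERFACE

Orientations are given as a unit quaternion [x, y, z, w].
In Python, from cell import sensors, optics, ticket, models gives the robot as it stands.
- The arm moves only by the tool arm_command, never from a script. Its arguments are lists of equal length, an entry for each row: "linear": the shift along the tool's x, y, z in cm, a list of three; "dr": the turn, a rotation vector about the tool's x, y, z in rad, a list of three. A call has 1 to 12 rows; each row shifts and turns the commanded pose from where the row before left it, along the tool's axes as they then stand; what a row does not reach is not made up. A row lasts 1/12 s, in which the tool goes at most 41.7 mm and 7.16 degrees, less where a joint would pass 70% of its speed; a pose out of reach is approached as far as the arm can. A call with a gripper value outside its range is refused whole. "jaw" is the opening, from 0 (shut) to 1 (fully open), set as the call begins (left out, the last holds). The fingers move at their own pace and stop on an object; "newtons" is the grip in N (left out, the last holds). Time passes only in rows, so rows that do not move let the fingers close. It gives the time, the measured TCP pose, the force, the opening and the grip force at its end, in the units of the state.
- sensors.read_state(): the state, without advancing time (a new reading comes with each control period).
- optics.snapshot(name): name is "side" or "top" or "wrist"; returns the picture (400x640x3 uint8, red, green, blue); there is no depth.
- optics.camera_info(name): a dict with "intrinsics" (3x3 intrinsics, pixels), "world_to_cam" (4x4, takes a point from world to camera coordinates). Camera axes: x right, y up, looking along -z (the intrinsics and any distortion apply to the point x, -y, -z); pixel columns grow to the right and rows downward; lengths in mm; the calibration is good to about 2 mm. A picture is of the moment at which its call begins: read the wrist's pose just before it. camera_info takes no time and is no camera call; for the wrist camera it gives the pose at the moment of the call.
- ticket.hand_in(): hands the job in; it is judged then, once.
Trained networks look in the newest picture that a camera, given by its name, has taken for a name from the list of things; names that differ only in an ending like _2 or _b are one class to them, and where a whole thing is asked for, a point or a joint stands for the part that bears it (a point fixed in the world has none). Each returns a list of dicts, best first, with "score" (0 to 1); they miss things now and then, are a little off and sometimes report something else, mostly with a low value. They report only what shows in the picture. A call takes as long as a camera call.
- models.find_in(camera, target): "rect" ([left, top, right, bottom] in pixels, round what is visible of it).
- models.place_of(camera, target): "at" ([column, row] in pixels: a listed point, or the origin of a listed thing).
The state is a dict: "time_s": time; "joints": joint angles; "qd": joint speeds; "effort": joint torques, N m; "position": TCP position; "orientation": TCP orientation; "force": force on the tool from outside, world axes, zero at the start; "ft_torque": the same for the moment, N m; "width": finger opening in mm; "grasp_force": force on a finger pad.
Only numpy, scipy, OpenCV 4.12 (cv2) and the standard library are available. Lean on these libraries where they do the work, as an engineer would, in place of code of your own. Each camera call takes 0.05 s, during which the arm holds its last target. There are 200 camera calls.

TASK

Ice is about to be tipped into the bin with the hinged lid at the right of the steel garnish station. First, with that lid still shut, slide the station's flat cover all the way over the well that holds the roll of labels, so that it stays dry; then lift the bin's lid and hold it open at 60 degrees from shut. The lid falls shut by itself, so finish while still holding it there; do not disturb the things standing round the station or the tub in the other well.

Things in the scene. Friction and masses are not known exactly. Their poses are not given: they have to be found in the camera images.
- station: Fixed steel garnish station, 150 (x) by 360 (y) by 96 mm high, cover rails to 105 mm. Origin: centre of underside, on the worktop; +x away from the robot, +y to the left (turned up to 0.2 rad). Right to left: ice bin under the hinged lid (centre y = -112 mm), right well (y = +12 mm), left well (y = +124 mm).
- left_well (a point): Centre of the floor of the left well, 35 mm above the worktop; the well is 140 (x) by 104 (y) mm inside, open at the top.
- right_well (a point): The same for the right well, which lies between the left well and the bin.
- cover (a joint): Flat steel cover 144 by 112 by 4 mm (top face 102 mm above the worktop), sliding along the station's y over the wells. Value in m: 0 = half over each well, +0.056 (stop) = wholly over the left well, -0.056 (stop) = wholly over the right well. Starts near the middle. Friction 1.5 N; stays where left.
- cover_grip (a point): On the cover's grip: an upright black rib, 50 mm long along the station's x, 12 mm thick along y, standing 32 mm above the cover. The point is at mid rib, 24 mm above the cover's top face and 8 mm below the rib's top.
- lid (a joint): Flat steel hinged lid of the ice bin, 148 (front to back) by 128 by 5 mm, about 0.4 kg, hinged along its far edge (parallel to the station's y); its front edge swings up and away from the robot. Value in rad: 0 = shut (level), 1.047 = 60 degrees, stop at 1.45. Falls shut from any angle when let go. Starts shut.
- lid_bar (a point): Middle of the lid's bar handle: round steel bar of 10 mm diameter, parallel to the station's y, 96 mm long, carried by two arms in the lid's plane 42 mm in front of the lid's front edge (37 mm gap, free all round). 190 mm from the hinge axis; 100 mm above the worktop when shut. It can turn between the fingers as the lid swings.
- lid_hinge (a point): Middle of the lid's hinge axis, 100 mm above the worktop, at station x = +75, y = -112 mm.
- label_roll: Roll of round labels: a short yellow ring with a card core, 72 mm across, 26 mm high, lying flat in one of the two wells (either one). Origin: centre of its underside.
- tub: Small clear plastic portion tub with tab, 76 by 90 by 38 mm, standing in the other well; leave it there. Origin: underside, 7 mm off its middle.
- jar_red: Spice jar with red cap, 45 mm across, 106 mm high, standing left of the station; leave alone. Origin: centre of underside.
- jar_dark: Spice jar with dark cap, 44 mm across, 105 mm high, standing right of the station; leave alone. Origin: centre of underside.
- shears: Scissors, 87 by 199 by 9 mm, lying on the worktop in front of the station, to the left; leave alone. Origin: centre of underside.
- thermometer: Probe thermometer, 34 by 162 by 13 mm, lying on the worktop in front of the station, to the right; leave alone. Origin: centre of underside.
- sauce_bottle: Squeeze bottle, 65 mm across, 221 mm high, standing at the left; leave alone. Origin: centre of underside.
- beaker: Clear plastic cup, 74 mm across, 95 mm high, standing at the left; leave alone. Origin: centre of underside.

How it is judged (in metres and radians):
On the way, in this order (a step that is already met when the one before it is completed fails the run):
1. the cover is slid fully over the well with the label roll while the lid is still shut (((y of label_roll in the frame of station above 0.072 m and value of joint cover above 0.051 m) or (y of label_roll in the frame of station below 0.064 m and value of joint cover below -0.051 m)) and value of joint lid below 0.1 rad), for 0.2 s.
2. the lid is lifted to 60 degrees and held (value of joint lid between 0.925 and 1.169 rad and contact force between the fingers and lid above 0.5 N), for 0.3 s.
At the end, for the whole second after the job is handed in: The cover is within 5 mm of its stop over the well that holds the label roll; roll and tub lie in the wells; the lid stands still at 60 degrees, give or take 7, carried by the robot's fingers (over 0.5 N) and propped by nothing else (all of step 2 and ((y of label_roll in the frame of station above 0.072 m and value of joint cover above 0.051 m) or (y of label_roll in the frame of station below 0.064 m and value of joint cover below -0.051 m)) and z of label_roll in the frame of station between 0.025 and 0.05 m and y of label_roll in the frame of station between -0.04 and 0.176 m and z of tub in the frame of station between 0.025 and 0.05 m and y of tub in the frame of station between -0.04 and 0.176 m and velocity of joint lid between -0.05 and 0.05 rad/s and contact force between lid and jar_red below 0.2 N and contact force between lid and jar_dark below 0.2 N and contact force between lid and shears below 0.2 N and contact force between lid and thermometer below 0.2 N and contact force between lid and sauce_bottle below 0.2 N and contact force between lid and beaker below 0.2 N and contact force between lid and tub below 0.2 N and contact force between lid and label_roll below 0.2 N); the arm keeps its last pose, push and grip.
It fails at once if a thing standing or lying round the station is pushed more than 30 mm (distance of any of jar_red, jar_dark, shears, thermometer, sauce_bottle, beaker from where it was at the start of the episode above 0.03 m).
It fails at once if a jar, the bottle or the cup is tipped over (angle between any of jar_red, jar_dark, sauce_bottle, beaker's own z axis and vertical above 0.5 rad).
It fails at once if the tub is pushed more than 40 mm (distance of tub from where it was at the start of the episode above 0.04 m).
It also fails if it takes over 51 s, if anything falls off the work surface, if the arm or the gripper's body presses on something with over 40 N, if the wrist force passes 120 N, or if a joint passes its speed limit or range.

## Working session

There is one attempt and no reset: what is moved stays moved. The work goes in short steps, Python scripts to look and compute and a tool call to move; the robot and the scene stay as the last step left them, time stands still between calls to the robot, and variables do not carry over. Pictures are saved under pics/ and viewed, at most 10 in all, crops included, and the job is handed in when it is done.

Besides the shell and the picture viewer there is one more tool, called by a JSON object that holds its "method" and its "body", one argument or row to a line. arm_command: Moves the arm, as the interface text tells. Its arguments: {"type":"object","properties":{"linear":{"type":"array","items":{"type":"array","items":{"type":"number"}}},"dr":{"type":"array","items":{"type":"array","items":{"type":"number"}}},"jaw":{"type":"number"},"newtons":{"type":"number"}},"required":["linear","dr"]}

```bash
ls; mkdir -p pics
python3 - <<'E'
from cell import sensors, optics, ticket, models
import cv2,numpy as np
s=sensors.read_state();print(s)
for n in("side","top"):
    im=optics.snapshot(n);cv2.imwrite(f"pics/{n}0.png",im[:,:,::-1])
    i=optics.camera_info(n);print(n,np.round(i["intrinsics"],1).tolist(),np.round(i["world_to_cam"],3).tolist(),[k for k in i])
    for t in("station","left_well","right_well","cover_grip","lid_bar","lid_hinge","label_roll","tub","jar_dark","jar_red","shears","thermometer","sauce_bottle","beaker"):
        print(t,[(np.round(d["at"]).tolist(),round(d["score"],2)) for d in models.place_of(n,t)[:2]])
print(sensors.read_state()["time_s"])
E
```

```text
pics
{'time_s': 0.0, 'joints': array([ 1.05638602e+00,  4.91550717e-01,  1.55947599e+00, -9.55925098e-06,
        1.09168492e+00, -1.05579754e-01]), 'qd': array([ 9.82332513e-05,  2.35105722e-03,  1.04730515e-03, -6.24836780e-04,
        4.82355555e-04,  1.05753795e-04]), 'effort': array([-2.59646826e-03, -6.12635207e+01, -2.58168554e+01,  6.91555627e-02,
        4.83236276e-02, -9.24832989e-05]), 'position': array([248.40780239, 573.46860778, 404.15798184]), 'orientation': array([ 2.02992455e-01,  9.79180142e-01, -5.34112093e-04, -1.66635413e-04]), 'force': array([0.46771884, 0.37748978, 0.35772425]), 'ft_torque': array([0.01053978, 0.02362959, 0.03175232]), 'grasp_force': 0.0, 'width': 94.9229321292081}
side [[507.4, 0.0, 319.8], [0.0, 507.4, 194.8], [0.0, 0.0, 1.0]] [[0.987, 0.158, 0.003, -558.639], [-0.117, 0.719, 0.685, -68.633], [0.106, -0.677, 0.729, -1542.441], [0.0, 0.0, 0.0, 1.0]] ['intrinsics', 'world_to_cam']
station [([329.0, 236.0], 0.71)]
left_well [([331.0, 194.0], 0.68)]
right_well [([328.0, 226.0], 0.89)]
cover_grip []
lid_bar [([287.0, 244.0], 0.84)]
lid_hinge [([3
[... 416 characters left out ...]
 [0.975, -0.042, 0.216, -553.101], [-0.216, 0.005, 0.976, -1479.836], [0.0, 0.0, 0.0, 1.0]] ['intrinsics', 'world_to_cam']
station [([335.0, 187.0], 0.85)]
left_well [([305.0, 192.0], 0.71)]
right_well [([334.0, 190.0], 0.62), ([274.0, 212.0], 0.34)]
cover_grip [([323.0, 184.0], 0.84)]
lid_bar [([377.0, 210.0], 0.83), ([394.0, 172.0], 0.48)]
lid_hinge [([365.0, 158.0], 0.91)]
label_roll [([336.0, 194.0], 0.59)]
tub [([308.0, 198.0], 0.45), ([396.0, 172.0], 0.44)]
jar_dark [([395.0, 172.0], 0.7)]
jar_red [([275.0, 212.0], 0.57)]
shears [([285.0, 251.0], 0.62)]
thermometer [([408.0, 249.0], 0.55)]
sauce_bottle [([232.0, 205.0], 0.85), ([376.0, 208.0], 0.36)]
beaker [([224.0, 246.0], 0.68)]
1.5
```

```bash
python3 - <<'E'
import cv2,numpy as np
a=cv2.imread("pics/top0.png")[130:280,200:440];b=cv2.imread("pics/side0.png")[120:330,220:420]
a=cv2.resize(a,(800,500),interpolation=3);cv2.imwrite("pics/topc.png",a)
b=cv2.resize(b,None,fx=2.8,fy=2.8,interpolation=3);cv2.imwrite("pics/sidec.png",b)
E
cat > h.py <<'E'
import numpy as np
from cell import sensors, optics, models
from scipy.spatial.transform import Rotation as R
def ray(n,px,z,info=None):
    "world point at height z seen at pixel px"
    i=info or optics.camera_info(n);K=np.array(i["intrinsics"]);T=np.array(i["world_to_cam"])
    d=np.linalg.inv(K)@[px[0],px[1],1];d=T[:3,:3].T@(d*[1,-1,-1]);c=-T[:3,:3].T@T[:3,3]
    return c+d*(z-c[2])/d[2]
def proj(n,p,info=None):
    i=info or optics.camera_info(n);T=np.array(i["world_to_cam"]);q=T[:3,:3]@p+T[:3,3];q=np.array(i["intrinsics"])@(q*[1,-1,-1]);return q[:2]/q[2]
E
python3 - <<'E'
from h import *
for n,L in(("top",dict(station=(335,187,0),lw=(305,192,35),rw=(334,190,35),grip=(323,184,126),bar=(377,210,100),hinge=(365,158,100),roll=(336,194,35),jd=(395,172,0),jr=(275,212,0),th=(408,249,0),sh=(285,251,0),sb=(232,205,0))),("side",dict(station=(329,236,0),lw=(331,194,35),rw=(328,226,35),bar=(287,244,100),hinge=(358,243,100),roll=(330,226,35),jd=(340,304,0),jr=(314,176,0)))):
    for k,v in L.items(): print(n,k,np.round(ray(n,v[:2],v[2])))
E
```

```text
top station [605.  34.   0.]
top lw [582. 147.  35.]
top rw [585.  40.  35.]
top grip [587.  80. 126.]
top bar [ 492. -103.  100.]
top hinge [682. -74. 100.]
top roll [570.  33.  35.]
top jd [ 653. -195.    0.]
top jr [519. 262.   0.]
top th [ 362. -219.    0.]
top sh [374. 228.   0.]
top sb [553. 421.   0.]
side station [590.  23.   0.]
side lw [575. 159.  35.]
side rw [585.  31.  35.]
side bar [ 493. -101.  100.]
side hinge [679. -68. 100.]
side roll [590.  32.  35.]
side jd [ 652. -199.    0.]
side jr [504. 263.   0.]
```

View pics/topc.png

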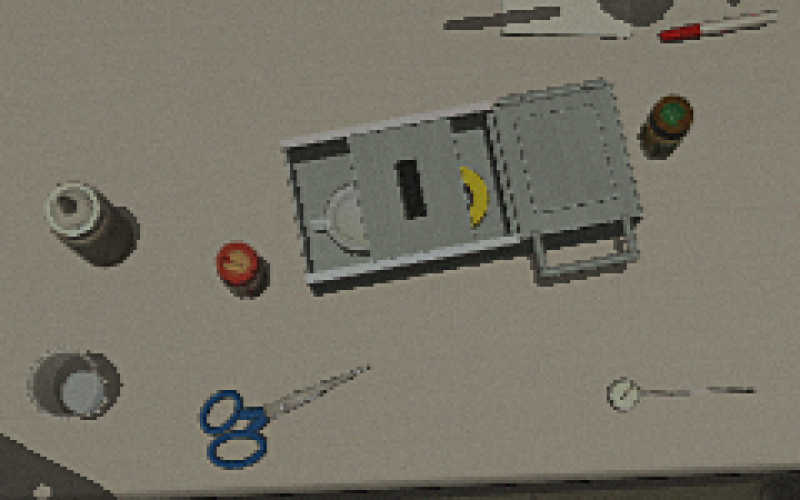

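View pics/sidec.png

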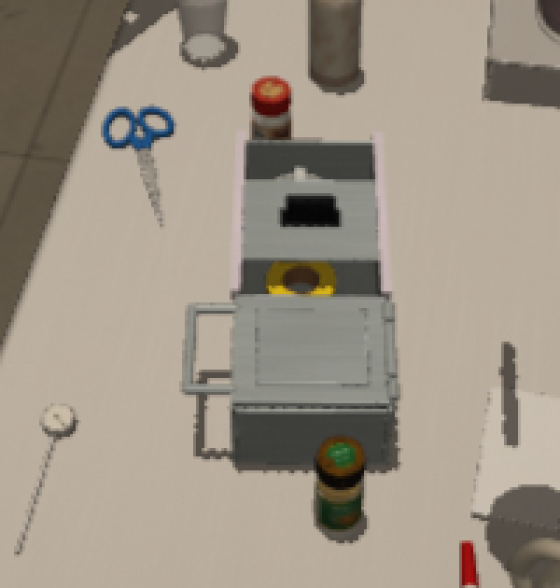

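The roll (yellow) sits in the right well, beside the bin, and the tub is in the left well. The grip is at about column 323, row 184 in the top view and the bar at 377, 210. The cover therefore goes to the right (-0.056). I'll move above the grip first.

{"method": "arm_command", "body": {
  "linear": [
    [-2.8, -1.77, 0.2],
    [-2.8, -1.77, 0.2],
    [-2.8, -1.77, 0.2],
    [-2.8, -1.77, 0.2],
    [-2.8, -1.77, 0.2],
    [-2.8, -1.77, 0.2],
    [-2.8, -1.77, 0.2],
    [-2.8, -1.77, 0.2],
    [-2.8, -1.77, 0.2],
    [-2.8, -1.77, 0.2],
    [-2.8, -1.77, 0.2],
    [-2.8, -1.77, 0.2]
  ],
  "dr": [
    [0, 0, 0],
    [0, 0, 0],
    [0, 0, 0],
    [0, 0, 0],
    [0, 0, 0],
    [0, 0, 0],
    [0, 0, 0],
    [0, 0, 0],
    [0, 0, 0],
    [0, 0, 0],
    [0, 0, 0],
    [0, 0, 0]
  ]
}}

```text
time_s: 2.5
position: [473.0, 243.6, 380.8]
orientation: [0.203, 0.979, 0.0, 0.0]
force: [1.2, 0.8, 0.0]
width: 94.9
grasp_force: 0.0
```

{"method": "arm_command", "body": {
  "linear": [
    [-2.8, -1.77, 0.2],
    [-2.8, -1.77, 0.2],
    [-2.8, -1.77, 0.2],
    [-2.8, -1.77, 0.2],
    [-2.8, -1.77, 0.2],
    [-2.8, -1.77, 0.2],
    [0, 0, 0],
    [0, 0, 0],
    [0, 0, 0],
    [0, 0, 0],
    [0, 0, 0],
    [0, 0, 0]
  ],
  "dr": [
    [0, 0, 0],
    [0, 0, 0],
    [0, 0, 0],
    [0, 0, 0],
    [0, 0, 0],
    [0, 0, 0],
    [0, 0, -0.095],
    [0, 0, -0.095],
    [0, 0, -0.095],
    [0, 0, -0.095],
    [0, 0, -0.095],
    [0, 0, -0.095]
  ]
}}

```text
time_s: 3.5
position: [584.3, 80.8, 368.7]
orientation: [-0.083, 0.997, 0.0, 0.0]
force: [0.1, -0.6, -0.1]
width: 95.3
grasp_force: 0.0
```

```bash
cat >> h.py <<'E'
def tool(s=None):
    s=s or sensors.read_state();return np.array(s["position"]),R.from_quat(s["orientation"])
E
python3 - <<'E'
from h import *
import cv2
p,r=tool();print(p,r.as_matrix().round(3),sensors.read_state()["joints"].round(2))
i=optics.camera_info("wrist");im=optics.snapshot("wrist");cv2.imwrite("pics/w1.png",im[:,:,::-1])
for t,z in(("cover_grip",126),("lid_bar",100),("lid_hinge",100),("label_roll",35),("right_well",35),("left_well",35),("station",0)):
    for d in models.place_of("wrist",t)[:2]: print(t,np.round(d["at"]),round(d["score"],2),ray("wrist",d["at"],z,i).round(1))
print(sensors.read_state()["time_s"])
E
```

```text
[584.27335905  80.75411865 368.74853241] [[-0.986 -0.165  0.   ]
 [-0.165  0.986  0.   ]
 [-0.     0.    -1.   ]] [ 0.03  0.48  1.69  0.    0.97 -1.71]
cover_grip [318. 212.] 0.89 [580.4  81.4 126. ]
lid_bar [102.  62.] 0.69 [ 496.6 -102.   100. ]
left_well [483. 146.] 0.65 [508.7 244.8  35. ]
station [268. 182.] 0.84 [592.   23.6   0. ]
station [487.   6.] 0.19 [370.1 224.7   0. ]
3.9
```

View pics/w1.png

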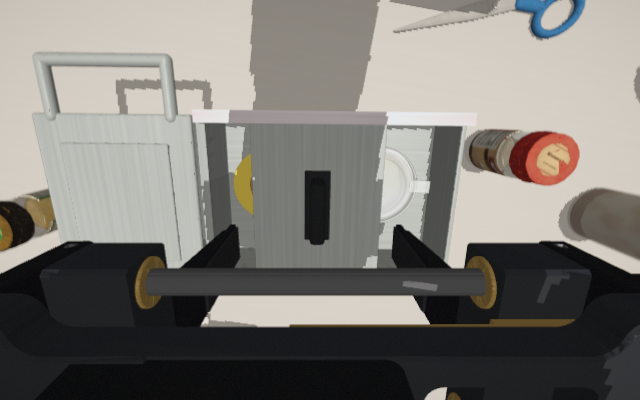

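The grip (column 318, row 212) is centred between the fingers, and the bar (row 62, columns 40–168) lies level in the image, so the tool yaw matches the station. Next I descend and grip the rib.

{"method": "arm_command", "body": {
  "linear": [
    [0.3, 0, 1.5],
    [0, 0, 1.5],
    [0, 0, 1.5],
    [0, 0, 1.5],
    [0, 0, 1.1],
    [0, 0, 0],
    [0, 0, 0]
  ],
  "dr": [
    [0, 0, 0],
    [0, 0, 0],
    [0, 0, 0],
    [0, 0, 0],
    [0, 0, 0],
    [0, 0, 0],
    [0, 0, 0]
  ]
}}

```text
time_s: 4.48
position: [581.4, 80.3, 297.6]
orientation: [-0.08, 0.997, 0.0, -0.0]
force: [0.5, -0.2, 0.6]
width: 95.2
grasp_force: 0.0
```

{"method": "arm_command", "body": {
  "linear": [
    [0, 0, 0],
    [0, 0, 0],
    [0, 0, 0],
    [0, 0, 0],
    [0, 0, 0],
    [0, 0, 0],
    [0, 0, 0],
    [0, 0, 0],
    [0, 0, 0],
    [0, 0, 0]
  ],
  "dr": [
    [0, 0, 0],
    [0, 0, 0],
    [0, 0, 0],
    [0, 0, 0],
    [0, 0, 0],
    [0, 0, 0],
    [0, 0, 0],
    [0, 0, 0],
    [0, 0, 0],
    [0, 0, 0]
  ],
  "jaw": 0,
  "newtons": 20
}}

```text
time_s: 5.32
position: [581.3, 80.4, 297.7]
orientation: [-0.081, 0.997, 0.0, 0.0]
force: [-0.2, -0.2, 0.3]
width: 33.7
grasp_force: 0.0
```

{"method": "arm_command", "body": {
  "linear": [
    [0, 0, 0],
    [0, 0, 0],
    [0, 0, 0],
    [0, 0, 0],
    [0, 0, 0],
    [0, 0, 0]
  ],
  "dr": [
    [0, 0, 0],
    [0, 0, 0],
    [0, 0, 0],
    [0, 0, 0],
    [0, 0, 0],
    [0, 0, 0]
  ]
}}

```text
time_s: 5.82
position: [581.3, 80.4, 297.7]
orientation: [-0.08, 0.997, 0.0, -0.0]
force: [0.4, 0.1, 0.5]
width: 12.0
grasp_force: 20.0
```

{"method": "arm_command", "body": {
  "linear": [
    [0, -0.5, 0],
    [0, -0.5, 0],
    [0, -0.5, 0],
    [0, -0.5, 0],
    [0, -0.5, 0],
    [0, -0.5, 0],
    [0, -0.5, 0],
    [0, -0.4, 0],
    [0, 0, 0]
  ],
  "dr": [
    [0, 0, 0],
    [0, 0, 0],
    [0, 0, 0],
    [0, 0, 0],
    [0, 0, 0],
    [0, 0, 0],
    [0, 0, 0],
    [0, 0, 0],
    [0, 0, 0]
  ]
}}

```text
time_s: 6.57
position: [587.5, 40.8, 297.7]
orientation: [-0.08, 0.997, -0.0, -0.0]
force: [-5.3, -3.1, 3.0]
width: 12.1
grasp_force: 20.0
```

{"method": "arm_command", "body": {
  "linear": [
    [0, -0.2, 0],
    [0, -0.2, 0],
    [0, 0, 0]
  ],
  "dr": [
    [0, 0, 0],
    [0, 0, 0],
    [0, 0, 0]
  ]
}}

```text
time_s: 6.82
position: [587.8, 38.5, 297.7]
orientation: [-0.08, 0.997, 0.001, -0.001]
force: [-5.3, 9.4, 3.9]
width: 11.8
grasp_force: 20.0
```

{"method": "arm_command", "body": {
  "linear": [
    [0, -0.2, 0],
    [0, 0, 0]
  ],
  "dr": [
    [0, 0, 0],
    [0, 0, 0]
  ]
}}

```text
time_s: 6.98
position: [587.9, 37.9, 297.7]
orientation: [-0.08, 0.997, 0.002, -0.001]
force: [-6.0, 22.8, 3.8]
width: 12.2
grasp_force: 20.0
```

{"method": "arm_command", "body": {
  "linear": [
    [0, 0, 0],
    [0, 0, 0],
    [0, 0.3, 0],
    [0, 0, 0],
    [0, 0, 0]
  ],
  "dr": [
    [0, 0, 0],
    [0, 0, 0],
    [0, 0, 0],
    [0, 0, 0],
    [0, 0, 0]
  ]
}}

```text
time_s: 7.4
position: [587.8, 39.1, 297.7]
orientation: [-0.081, 0.997, 0.0, -0.001]
force: [-4.8, 0.3, 3.3]
width: 12.0
grasp_force: 20.0
```

{"method": "arm_command", "body": {
  "linear": [
    [0, 0, 0],
    [0, 0, 0],
    [0, 0, 0],
    [0, 0, 0],
    [0, 0, 0],
    [0, 0, -2],
    [0, 0, -2],
    [0, 0, -2],
    [0, 0, -1],
    [0, 0, 0],
    [0, 0, 0]
  ],
  "dr": [
    [0, 0, 0],
    [0, 0, 0],
    [0, 0, 0],
    [0, 0, 0],
    [0, 0, 0],
    [0, 0, 0],
    [0, 0, 0],
    [0, 0, 0],
    [0, 0, 0],
    [0, 0, 0],
    [0, 0, 0]
  ],
  "jaw": 0.42
}}

```text
time_s: 8.32
position: [587.9, 38.9, 367.5]
orientation: [-0.081, 0.997, -0.0, 0.0]
force: [0.2, -0.4, -0.3]
width: 40.0
grasp_force: 0.0
```

Run:
```python
from h import *
import cv2
p,r=tool();print(p,r.as_matrix().round(3))
i=optics.camera_info("wrist");im=optics.snapshot("wrist");cv2.imwrite("pics/w2.png",im[:,:,::-1])
for t,z in(("cover_grip",126),("lid_bar",100),("lid_hinge",100)):
    for d in models.place_of("wrist",t)[:2]: print(t,np.round(d["at"]),round(d["score"],2),ray("wrist",d["at"],z,i).round(1))
for t in("top","side"):
    optics.snapshot(t)
    for d in models.place_of(t,"cover_grip")[:1]: print(t,ray(t,d["at"],126).round(1))
    for d in models.place_of(t,"lid_bar")[:1]: print(t,ray(t,d["at"],100).round(1))
```

```text
[587.86558688  38.87613241 367.52939508] [[-0.987 -0.161  0.001]
 [-0.161  0.987  0.   ]
 [-0.001 -0.    -1.   ]]
cover_grip [315. 214.] 0.67 [586.3  37.5 126. ]
cover_grip [624. 210.] 0.5 [544.3 274.3 126. ]
lid_bar [156.  64.] 0.71 [ 494.1 -101.6  100. ]
lid_bar [527.  10.] 0.68 [413.5 167.4 100. ]
top [498.4 -97.3 100. ]
side [593.9  46.1 126. ]
side [ 493.8 -105.   100. ]
```

View pics/w2.png

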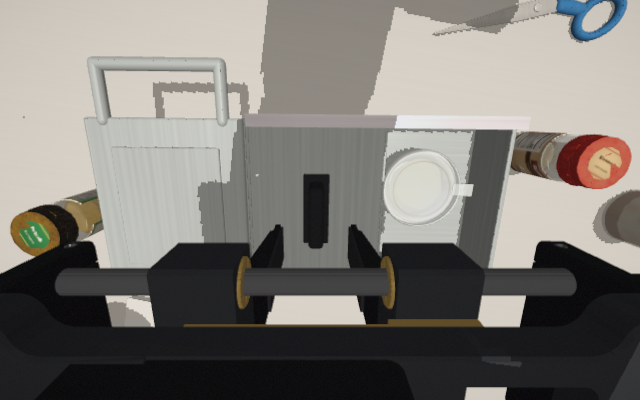

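The cover now lies wholly over the right well, against the lid edge (column 245), and the tub is untouched. Next I go above the bar and turn 90°.

{"method": "arm_command", "body": {
  "linear": [
    [1.9, -2.07, 0],
    [1.9, -2.07, 0],
    [1.9, -2.07, 0],
    [1.9, -2.07, 0],
    [1.9, -2.07, 0],
    [1.9, -2.07, 0],
    [0, 0, 0],
    [0, 0, 0],
    [0, 0, 0],
    [0, 0, 0],
    [0, 0, 0]
  ],
  "dr": [
    [0, 0, 0],
    [0, 0, 0],
    [0, 0, 0],
    [0, 0, 0],
    [0, 0, 0],
    [0, 0, 0],
    [0, 0, 0.112],
    [0, 0, 0.112],
    [0, 0, 0.112],
    [0, 0, 0.112],
    [0, 0, 0.112]
  ]
}}

```text
time_s: 9.73
position: [495.4, -102.1, 367.8]
orientation: [0.201, 0.98, 0.0, 0.0]
force: [-1.6, -0.0, -0.2]
width: 39.5
grasp_force: 0.0
```

{"method": "arm_command", "body": {
  "linear": [
    [0, 0, 0],
    [0, 0, 0],
    [0, 0, 0],
    [0, 0, 0],
    [0, 0, 0],
    [0, 0, 0],
    [0, 0, 0],
    [0, 0, 0],
    [0, 0, 0],
    [0, 0, 0],
    [0, 0, 0]
  ],
  "dr": [
    [0, 0, 0.112],
    [0, 0, 0.112],
    [0, 0, 0.112],
    [0, 0, 0.112],
    [0, 0, 0.112],
    [0, 0, 0.112],
    [0, 0, 0.112],
    [0, 0, 0.112],
    [0, 0, 0.112],
    [0, 0, 0],
    [0, 0, 0]
  ]
}}

```text
time_s: 10.65
position: [495.4, -102.0, 367.7]
orientation: [0.645, 0.764, 0.0, 0.0]
force: [0.5, 0.6, -0.1]
width: 40.3
grasp_force: 0.0
```

Run:
```python
from h import *
import cv2
p,r=tool();print(p,r.as_matrix().round(3),sensors.read_state()["joints"].round(2))
i=optics.camera_info("wrist");im=optics.snapshot("wrist");cv2.imwrite("pics/w3.png",im[:,:,::-1])
for t,z in(("lid_bar",100),("lid_hinge",100)):
    for d in models.place_of("wrist",t)[:2]: print(t,np.round(d["at"]),round(d["score"],2),ray("wrist",d["at"],z,i).round(1))
```

```text
[ 495.43746838 -101.99929214  367.72815242] [[-0.167  0.986  0.   ]
 [ 0.986  0.167  0.   ]
 [ 0.     0.    -1.   ]] [-0.33  0.37  1.89  0.    0.88 -0.5 ]
lid_bar [314. 204.] 0.85 [ 493.9 -100.7  100. ]
lid_hinge [531. 207.] 0.87 [680.8 -71.7 100. ]
```

View pics/w3.png

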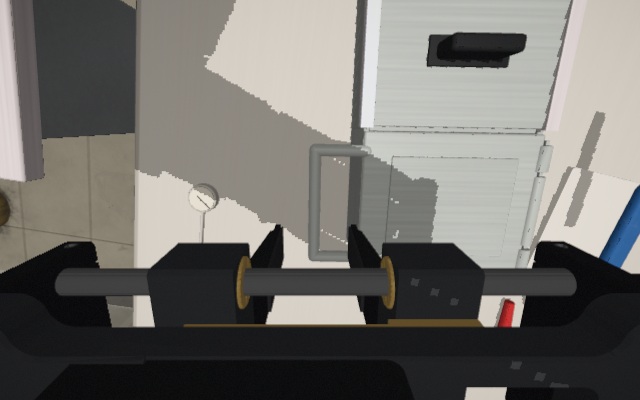

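The bar (column 314, rows 145–258) is parallel to the pads and midway between the fingers. Next I descend and grip it.

{"method": "arm_command", "body": {
  "linear": [
    [0.1, -0.1, 1.5],
    [0, 0, 1.5],
    [0, 0, 1.5],
    [0, 0, 1.5],
    [0, 0, 1.2],
    [0, 0, 1.2],
    [0, 0, 1.2],
    [0, 0, 0],
    [0, 0, 0]
  ],
  "dr": [
    [0, 0, 0],
    [0, 0, 0],
    [0, 0, 0],
    [0, 0, 0],
    [0, 0, 0],
    [0, 0, 0],
    [0, 0, 0],
    [0, 0, 0],
    [0, 0, 0]
  ],
  "jaw": 0.37
}}

```text
time_s: 11.55
position: [494.4, -101.2, 271.5]
orientation: [0.646, 0.763, -0.0, -0.001]
force: [-0.1, -0.1, 0.3]
width: 35.1
grasp_force: 0.0
```

{"method": "arm_command", "body": {
  "linear": [
    [0, 0, 0],
    [0, 0, 0],
    [0, 0, 0],
    [0, 0, 0],
    [0, 0, 0],
    [0, 0, 0],
    [0, 0, 0],
    [0, 0, 0]
  ],
  "dr": [
    [0, 0, 0],
    [0, 0, 0],
    [0, 0, 0],
    [0, 0, 0],
    [0, 0, 0],
    [0, 0, 0],
    [0, 0, 0],
    [0, 0, 0]
  ],
  "jaw": 0,
  "newtons": 20
}}

```text
time_s: 12.22
position: [494.1, -101.2, 272.0]
orientation: [0.647, 0.763, -0.0, -0.0]
force: [-4.6, -1.5, 6.2]
width: 9.4
grasp_force: 20.0
```

{"method": "arm_command", "body": {
  "linear": [
    [0, 0.02, -0.83],
    [0, 0.05, -0.83],
    [0, 0.09, -0.82],
    [0, 0.13, -0.82],
    [0, 0.16, -0.81],
    [0, 0.2, -0.81],
    [0, 0.23, -0.79],
    [0, 0.27, -0.79],
    [0, 0.3, -0.77],
    [0, 0.33, -0.76],
    [0, 0.37, -0.74],
    [0, 0.4, -0.73]
  ],
  "dr": [
    [0, 0, 0],
    [0, 0, 0],
    [0, 0, 0],
    [0, 0, 0],
    [0, 0, 0],
    [0, 0, 0],
    [0, 0, 0],
    [0, 0, 0],
    [0, 0, 0],
    [0, 0, 0],
    [0, 0, 0],
    [0, 0, 0]
  ]
}}

```text
time_s: 13.22
position: [518.8, -97.2, 367.9]
orientation: [0.647, 0.763, -0.001, -0.001]
force: [-8.5, -7.6, 1.9]
width: 9.4
grasp_force: 20.0
```

{"method": "arm_command", "body": {
  "linear": [
    [0, 0.43, -0.71],
    [0, 0.46, -0.69],
    [0, 0.49, -0.67],
    [0, 0.52, -0.65],
    [0, 0.55, -0.62],
    [0, 0.57, -0.6],
    [0, 0.6, -0.57],
    [0, 0.62, -0.55],
    [0, 0.64, -0.52],
    [0, 0.67, -0.49],
    [0, 0.69, -0.46],
    [0, 0.71, -0.43]
  ],
  "dr": [
    [0, 0, 0],
    [0, 0, 0],
    [0, 0, 0],
    [0, 0, 0],
    [0, 0, 0],
    [0, 0, 0],
    [0, 0, 0],
    [0, 0, 0],
    [0, 0, 0],
    [0, 0, 0],
    [0, 0, 0],
    [0, 0, 0]
  ]
}}

```text
time_s: 14.22
position: [587.6, -86.2, 439.2]
orientation: [0.647, 0.763, -0.001, 0.001]
force: [-7.3, -7.8, 12.3]
width: 9.4
grasp_force: 20.0
```

{"method": "arm_command", "body": {
  "linear": [
    [0, 0, 0],
    [0, 0, 0],
    [0, 0, 0],
    [0, 0, 0],
    [0, 0, 0],
    [0, 0, 0],
    [0, 0, 0],
    [0, 0, 0]
  ],
  "dr": [
    [0, 0, 0],
    [0, 0, 0],
    [0, 0, 0],
    [0, 0, 0],
    [0, 0, 0],
    [0, 0, 0],
    [0, 0, 0],
    [0, 0, 0]
  ]
}}

```text
time_s: 14.88
position: [587.4, -86.2, 439.0]
orientation: [0.647, 0.763, -0.0, 0.001]
force: [-7.7, -6.7, 13.0]
width: 9.4
grasp_force: 20.0
```

Run:
```python
from h import *
import cv2
p,r=tool();s=sensors.read_state();print(p,s["force"],s["grasp_force"],s["width"])
g=p+r.apply([0,0,171]);hz=np.array([681,-72.,100]);print("angle",np.degrees(np.arctan2(g[2]-100,np.hypot(*(g-hz)[:2]))),np.linalg.norm(g-hz))
a=[]
for t in("side","top"):
    a.append(cv2.resize(optics.snapshot(t)[100:330,180:450,::-1],(400,340)))
    for d in models.place_of(t,"lid_bar")[:2]: print(t,d,proj(t,g))
    for d in models.place_of(t,"cover_grip")[:1]: print(t,ray(t,d["at"],126))
cv2.imwrite("pics/f.png",np.hstack(a))
```

```text
[587.42947401 -86.18464269 439.00668924] [-7.73101207 -6.7388432  12.9644437 ] 20.03187596797943 9.387062754816231
angle 60.67113297765129 192.70828700112014
side {'at': [322.0, 202.2], 'score': 0.84} [323.45467869 201.47946532]
side {'at': [331.2, 192.4], 'score': 0.46} [323.45467869 201.47946532]
side [598.27650381  49.08263849 126.        ]
top {'at': [233.9, 206.5], 'score': 0.62} [375.99514927 170.41017996]
top [604.68981009  46.79126844 126.        ]
```

View pics/f.png

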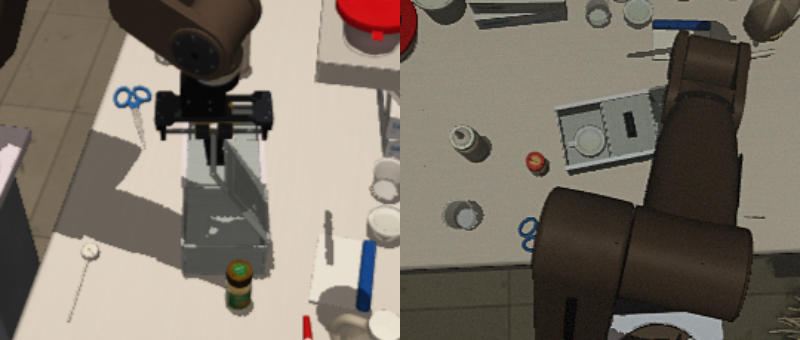

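The side view shows the lid raised with its bar held between the fingers (column 322, row 202), at about 60°. The top view shows the cover over the right well and the tub open in the left one. I'll hand in.

```bash
python3 -c "
from cell import ticket
print(ticket.hand_in())"
```

```text
the job is handed in; nothing more can be done
None
```

I handed the job in at about 15 s, though it returned no verdict: the cover is against its stop over the label-roll well, and the gripper is holding the bin lid open at about 60° (60.7° by my estimate).

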